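# Release the locked tray and unload the mould insert

### The arm

A 6-joint arm with a two-finger parallel gripper is mounted at the origin on the work surface. World frame = base frame: x ahead of the robot, y to its left, z up, the work surface at z = 0. Lengths are in mm, angles in degrees, forces in N, time in s.
With the tool pointing down it reaches from about 300 to 825 mm from the base axis. Payload 5.4 kg.
Tool frame: the origin (TCP) lies midway between the tips of the shut fingers; the grasp point (between the pads) lies 19 mm behind it; x points along the fingers, z is the direction in which the jaws open and shut, and the axes are right-handed (so a half turn about x gives the same grasp; the last joint's range is limited). The gripper opens to 92 mm and grips with 3 to 60 N. Pads are 20 mm wide; open, the fingers measure 128 mm over their backs; the gripper's body (75 mm by 189 mm) begins 69 mm behind the grasp point.
Start: joints at [55.113, 9.076, 91.501, -0, 79.423, -12.038], TCP at [223.288, 529.857, 214.601] pointing down, gripper open.
Joint ranges: [-166.64, 166.64], [-54.1, 131.32], [10.49, 154.53], [-73.88, 253.88], [9.74, 151.15], [-171.62, 171.62]. Speed limits (degrees/s): [147.25, 147.25, 180, 180, 180, 180].

### API

Orientations are given as a 3x3 rotation matrix whose columns are the frame's x, y, z axes.
In Python, from plant import monitor, cams, env gives the robot as it stands. The module is installed in compiled form; this text tells all that it offers.
- The arm moves only by the tool jog_arm, never from a script. Its argument "targets" is a list that holds one entry, the list of rows, each a list of 7 numbers: the turn, a rotation vector about the tool's x, y, z in rad, then the shift along the tool's x, y, z in cm, then the finger opening in cm, from 0 to 9.19. In form: [[[wx, wy, wz, tx, ty, tz, hand], ...]]. A call has 1 to 10 rows; each row is the pose to reach, as a shift and turn from the pose measured when the call began, along the tool's axes at that moment; what a row does not reach only later rows make up. A row lasts 1/12 s, in which the tool goes at most 41.7 mm and 7.16 degrees, less where a joint would pass 70% of its speed; a pose out of reach is approached as far as the arm can. A call with a gripper value outside its range is refused whole. The fingers move at their own pace and stop on an object; "grip_force" is the grip in N (left out, the last holds). Time passes only in rows, so rows that repeat a pose let the fingers close. It gives the time, the measured TCP pose, the force and the opening at its end, in the units of the state.
- monitor.state(): the state, without advancing time (a new reading comes with each control period).
- cams.snapshot(name): name is "scene" or "top"; returns a dict with "frame" (480x640x3 uint8, red, green, blue), "z_map" (480x640 float32, mm along the optical axis (not along the pixel's ray), 0 where there is no reading), "mtx" (3x3 intrinsics, pixels), "R" (3x3) and "t" (3): a world point X has camera coordinates R X + t. Camera axes: x right, y down, z forward; pixel columns grow to the right and rows downward; lengths in mm; the calibration is good to about 2 mm. A picture is of the moment at which its call begins.
- env.hand_in(): hands the job in, once; it reports no verdict.
The state is a dict: "time_s": time; "q": joint angles; "joint_vel": joint speeds; "joint_torque": joint torques, N m; "tool_pos": TCP position; "tcp_rot": TCP orientation; "wrist_force": force on the tool from outside, world axes, zero at the start; "torque": the same for the moment, N m; "grip_width": finger opening in mm.
Only numpy, scipy, OpenCV 4.12 (cv2) and the standard library are available. Lean on these libraries where they do the work, as an engineer would, in place of code of your own. Each camera call takes 0.05 s, during which the arm holds its last target. There are 200 camera calls.

### The job

Take the thin release pin from the tool rack, push it through the small hole in the changer's sloping panel to trip the hidden spring catch so that the tray springs out, and hang the pin upright in the rack again. Then pull the tray fully out by its handle, lift out the mould insert and set it down gently and flat in the white tub beside the changer. Leave the tray out, and the drift, the can and the bushing standing where they are.

Things in the scene. Friction and masses are not known exactly. Their poses are not given: they have to be found in the camera images.
- changer: insert changer, a fixed white desk-shaped steel housing 220 mm deep (x), 224 mm wide (y), 216 mm high at the rear. Origin: centre of its underside on the table; own -x faces the robot (front face at own x = -110), z up. Tray opening low in the front, its upper edge (lintel) at z 76. Above z 100 a bare steel panel 8 mm thick slopes up and away from the robot at 35 degrees to the horizontal, up to z 191 at own x = +20; behind that a flat deck with a low block up to z 216
- hole_mouth (a point): centre, on the outer surface, of the small round access hole (17 mm diameter) in the sloping panel; at (-52.7, 0, 140) mm in the changer's frame. The hole's axis is square to the panel: going in it runs along (0.574, 0, -0.819) of the changer's frame, 35 degrees from vertical, away from the robot and down
- catch_point (a point): fixed point on the hole's axis 35 mm below hole_mouth, where the face of the hidden catch's pad rests (pad 44 x 40 mm, square to the hole's axis). The spring-loaded catch gives way when the pad is pushed with the pin straight along the hole: the tray is released after the tip has gone 8 to 9 mm past this point, the pad stops hard at 14.5 mm past it; 12 mm is a good push. It takes about 4 N at first, 11 N at the end, and springs back afterwards
- tray (a joint): how far the tray is out of the changer, in m: 0 closed and locked, stop at 0.11 (fully out). It slides along the changer's own -x. When the catch is tripped a spring throws it out to about 0.035 to 0.05; from there it must be pulled (a few N, it stays where it is left). Tray 140 mm long, 150 mm wide; its floor top is at z 18, side walls up to z 52, front plate 196 mm wide, 10 mm thick, up to z 60
- tray_handle (a point): middle of the tray's pull handle: a round steel bar 12 mm thick, 100 mm long along the changer's y, at z 46 mm, 50 mm in front of the tray's front plate; moves with the tray
- insert_center (a point): centre (half-way up, 25 mm above its underside) of the aluminium mould insert, 0.3 to 0.55 kg, which lies loose in the tray, mostly out of sight until the tray is out. Block 64 mm (own x) x 90 mm (own y) x 22 mm high with a lifting rib on top: rib 50 mm long along own x, 14 mm thick (own y), 28 mm high, so the rib spans z -3 to +25 mm about this point. Own z up. It shifts in the tray by up to 10 mm as the tray moves. It is clear of the lintel only when the tray is fully out
- rack: fixed aluminium tool rack: a plate 200 mm (own x) x 70 mm (own y), 12 mm thick, its top at z 100 mm, on two end legs, with two round 22 mm through holes at own x = -50 and +50, y = 0. Origin: centre of its underside. One hole holds the release pin, the other the drift; which is which varies, either hole does for the pin if free
- pin_handle (a point): centre of the release pin's black handle: flat, 28 mm (own x) x 18 mm (own y) x 55 mm high. Below it a collar 32 mm across and 5 mm thick (27.5 to 32.5 mm below this point) that sits on the rack plate, then a shaft 8 mm thick and 90 mm long. Own z points up along the pin. Hanging in the rack this point is at z 132.5 mm and the pin is upright. Mass about 0.12 kg
- pin_tip (a point): tip of the release pin's shaft, 122.5 mm below pin_handle along the pin's own axis
- drift: a bystander: drift with a round black handle 30 mm across and 45 mm high and a thick 19 mm shaft, 60 mm long, which does not fit the access hole. Hangs in the rack's other hole. Origin at the underside of its collar, at z 100 mm. Leave it alone
- tub: the white open plastic tub that the insert goes into, beside the changer on the other side from the rack, fixed: 240 mm (own x) x 180 mm (own y) x 70 mm high, walls and floor 4 mm thick. Origin: centre of its underside on the table. (A second, bigger tub stands far to the right at the table's side: not that one)
- can: bystander: spray can, 56 mm across, 150 mm high, beside the changer; origin at the centre of its underside
- bushing: bystander: brass guide bushing, 52 mm across, 60 mm high, on the other side of the changer; origin at the centre of its underside
Things that resemble listed ones, but are neither listed nor needed, are in the scene too. Leave any purple or red look-alike of the part that bears pin_handle alone. What is shaped like the rack but yellow is not meant.

How it is judged:
By the outcome, as a careful person would: the job done as asked, in the order asked, and still so for the second after the job is handed in, with the robot touching nothing.
It also fails if it takes over 69 s, if anything falls off the work surface, if the arm or the gripper's body presses on something with over 40 N, if the wrist force passes 120 N, or if a joint passes its speed limit or range.

## Working session

There is one attempt and no reset: what is moved stays moved. The work goes in short steps, Python scripts to look and compute and a tool call to move; the robot and the scene stay as the last step left them, time stands still between calls to the robot, and variables do not carry over. Pictures are saved under pics/ and viewed, about 8 in all and at most 12, crops included, and the job is handed in when it is done.

Besides the shell and the picture viewer there is one more tool, called after ">>>" as name([rows], argument=value, ...), one row to a line, values as JSON. jog_arm: Moves the arm, as the interface text tells. Its arguments: {"type":"object","properties":{"targets":{"type":"array","items":{"type":"array","items":{"type":"array","items":{"type":"number"}}}},"grip_force":{"type":"number"}},"required":["targets"]}

```bash
mkdir -p pics
python3 - <<'E'
from plant import monitor,cams
import cv2,numpy as np,pickle
s=monitor.state();print({k:np.round(v,3).tolist() for k,v in s.items()})
for n in("scene","top"):
    d=cams.snapshot(n);pickle.dump(d,open(n+".pkl","wb"));cv2.imwrite(f"pics/{n}0.png",d["frame"][:,:,::-1]);print(n,d["mtx"].round(1).tolist(),d["R"].round(3).tolist(),d["t"].round(1).tolist(),(d["z_map"]>0).mean())
E
```

```text
{'time_s': 0.0, 'q': [55.115, 9.113, 91.57, -0.002, 79.422, -12.038], 'joint_vel': [-0.039, -0.014, 0.105, -0.015, 0.007, 0.078], 'joint_torque': [-0.0, -38.557, -32.21, 0.07, 0.038, -0.0], 'tool_pos': [222.931, 529.364, 213.634], 'tcp_rot': [[-0.001, -0.922, 0.388], [-0.002, 0.388, 0.922], [-1.0, 0.0, -0.002]], 'wrist_force': [-0.497, -0.571, 0.911], 'torque': [-0.029, 0.015, -0.031], 'grip_width': 92.133}
scene [[441.5, 0.0, 321.4], [0.0, 441.5, 244.8], [0.0, 0.0, 1.0]] [[-0.858, 0.514, 0.017], [0.386, 0.664, -0.64], [-0.34, -0.542, -0.768]] [426.7, -202.7, 1264.0] 0.9960481770833334
top [[508.8, 0.0, 324.2], [0.0, 508.8, 239.5], [0.0, 0.0, 1.0]] [[0.008, -1.0, 0.011], [-0.987, -0.01, -0.16], [0.16, -0.009, -0.987]] [53.4, 557.0, 1338.0] 0.99572265625
```

View pics/scene0.png

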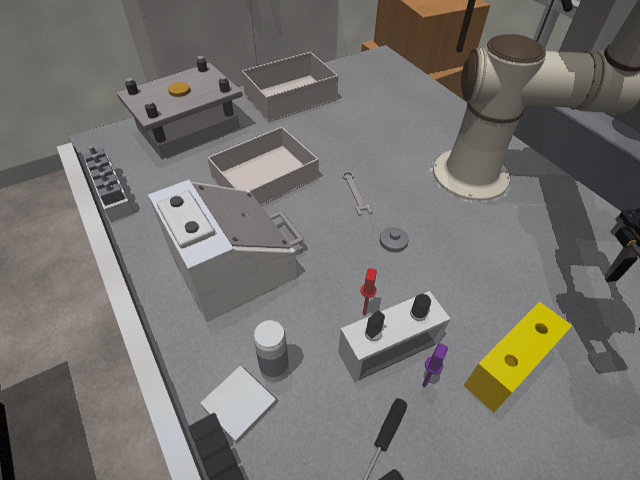

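View pics/top0.png

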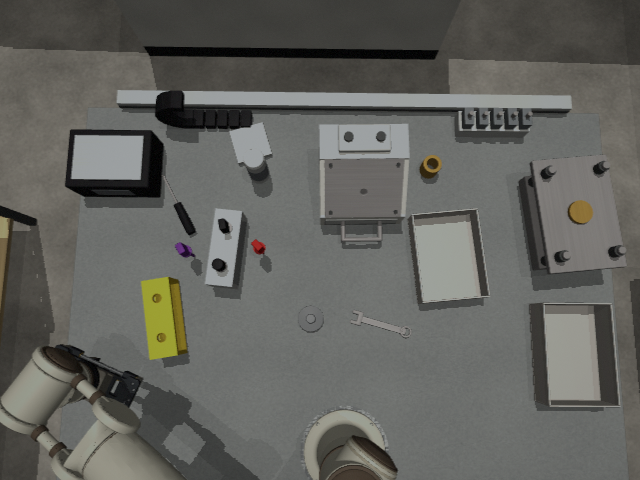

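The top view shows the changer at about (363,170), its hole at (363,191), the handle at (361,237), the white rack at (225,247), and the tub at (448,256). Two handles sit in the rack: (224,226) and (219,265). The red one at (258,246) and the purple one at (183,249) are look-alikes. I'll enlarge the rack in both views to confirm which handle is the pin.

```bash
cat > h.py <<'E'
import numpy as np,cv2,pickle
from scipy.spatial.transform import Rotation as Rn
def cloud(d):
    z=d["z_map"].astype(float);v,u=np.mgrid[:480,:640];K=d["mtx"]
    P=np.dstack([(u-K[0,2])/K[0,0]*z,(v-K[1,2])/K[1,1]*z,z])
    return (P-np.array(d["t"]))@np.array(d["R"])
def proj(d,X):
    c=np.array(d["R"])@np.array(X,float)+d["t"];p=d["mtx"]@c;return p[:2]/p[2]
def rect(P):
    (c,s,a)=cv2.minAreaRect(P[:,:2].astype(np.float32));return np.round(c,1),np.round(s,1),round(a,2)
E
python3 - <<'E'
from h import *
T=pickle.load(open("top.pkl","rb"));S=pickle.load(open("scene.pkl","rb"))
a=cv2.resize(T["frame"][195:300,190:295],(400,400),interpolation=cv2.INTER_CUBIC)
b=cv2.resize(S["frame"][270:390,330:450],(400,400),interpolation=cv2.INTER_CUBIC)
cv2.imwrite("pics/rack.png",np.hstack([a,b])[:,:,::-1])
C=cloud(T);D=cloud(S)
def box(A,u0,v0,u1,v1,z0,z1):
    P=A[v0:v1,u0:u1].reshape(-1,3);return P[(P[:,2]>z0)&(P[:,2]<z1)]
def show(n,P):print(n,len(P),P.mean(0).round(1),rect(P))
show("rack",box(C,195,200,250,295,92,108))
show("hA top",box(C,212,212,236,242,140,180));show("hB top",box(C,208,250,232,280,130,180))
show("deck",box(C,310,115,420,170,180,200))
show("chg",box(C,310,115,415,225,90,225))
show("handle",box(C,335,222,390,250,25,60))
show("tub rim",box(C,400,200,495,310,58,80))
show("tub floor",box(C,415,210,485,300,-5,15))
for n,(v,u) in dict(table=(300,250),floor=(255,448),holeN=(200,363),hole=(191,363),deck=(155,325)).items():print(n,C[v,u].round(1))
show("S rack",box(D,335,285,455,380,92,108))
show("S hA",box(D,362,305,390,345,135,180));show("S hB",box(D,408,285,434,325,130,180))
show("S can",box(D,250,315,295,385,140,160)); show("bush",box(C,415,145,445,185,50,70));show("S handle",box(D,270,205,305,250,35,60))
# slope plane
P=box(C,330,165,400,212,105,188);c=P.mean(0);n=np.linalg.svd(P-c)[2][2];print("slope n",n.round(3),c.round(1))
E
```

```text
rack 1811 [523.4 318.9 100.4] (array([525.7, 320.3]), array([ 71. , 200.6]), 84.35)
hA top 99 [573.8 314.  157.8] (array([574.9, 315.3]), array([30. , 18.5]), 9.41)
hB top 128 [474.7 323.  148.1] (array([475.4, 324.1]), array([28.3, 28.5]), 32.26)
deck 2269 [762.5 -37.7 190.3] (array([772.2, -38.9]), array([116. , 223.1]), 0.47)
chg 8209 [714.4 -38.6 165.7] (array([719.5, -39.3]), array([223.3, 224.6]), 1.32)
handle 363 [573.1 -38.5  48.4] (array([580.9, -45.5]), array([ 57.6, 149.1]), 0.44)
tub rim 685 [ 522.4 -279.5   67.3] (array([ 513.9, -263.3]), array([240.9, 210.8]), 6.43)
tub floor 5063 [ 520.3 -288.1    3.4] (array([ 526.8, -293.6]), array([198.8, 259.1]), 88.4)
table [393.1 261.   -1.6]
floor [ 522.3 -287.     7. ]
holeN [647.  -40.  129.3]
hole [676.7 -41.9 107.6]
deck [744.8  59.8 194.6]
S rack 3189 [535.  324.4 100. ] (array([526.1, 319.5]), array([169.1, 203.4]), 49.84)
S hA 241 [579.2 316.5 154.4] (array([576.7, 314. ]), array([28.4, 18.1]), 11.58)
S hB 259 [480.5 325.7 146.2] (array([477.8, 323.7]), array([29. , 29.2]), 86.76)
S can 727 [752.3 244.2 149.4] (array([751.5, 242. ]), array([51.2, 52.6]), 14.42)
bush 194 [ 769.3 -237.4   58.7] (array([ 770.6, -237.8]), array([50.4, 51.7]), 65.69)
S handle 279 [565.9 -40.   50.8] (array([570.6, -44.4]), array([ 36.3, 112.8]), 0.55)
slope n [-0.577 -0.015  0.816] [674.3 -42.6 145.5]
```

View pics/rack.png

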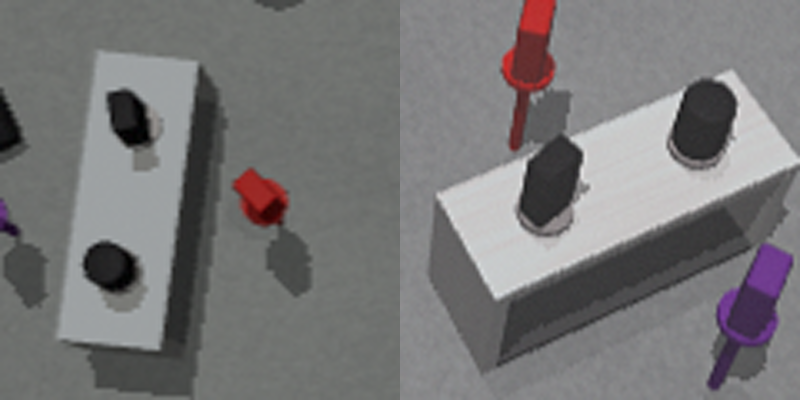

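The pin is the flat black handle in the rack's far hole (top image 224,226), with a white collar and 30 x 18 mm when measured. The round one at (219,265) is the drift. The red and purple handles are excluded by colour, and the yellow rack isn't the one meant. I'll work out the approach next.

```bash
cat >> h.py <<'E'
def Rt(tilt,yaw,jaw=None):
    """tool x = down tilted forward by tilt along yaw; tool z = yaw+90 (jaws)"""
    t,y=np.radians([tilt,yaw]);x=np.array([np.sin(t)*np.cos(y),np.sin(t)*np.sin(y),-np.cos(t)])
    z=np.array([-np.sin(y),np.cos(y),0]);return np.column_stack([x,np.cross(z,x),z])
def plan(p,R,s=None):
    from plant import monitor
    s=s or monitor.state();R0=np.array(s["tcp_rot"]);U,_,V=np.linalg.svd(R0);R0=U@V
    w=Rn.from_matrix(R0.T@R).as_rotvec();d=np.array(p)-s["tool_pos"];t=R0.T@d/10
    print("w",w.round(4),"t",t.round(2),"rows~%.1f"%max(np.linalg.norm(d)/41.7,np.degrees(np.linalg.norm(w))/7.16))
def st():
    from plant import monitor
    s=monitor.state();print(round(s["time_s"],2),np.round(s["tool_pos"],1),"q",np.round(s["q"],1),"F",np.round(s["wrist_force"],1),"g",round(s["grip_width"],1));print(np.round(s["tcp_rot"],3).tolist());return s
E
python3 - <<'E'
from h import *
T=pickle.load(open("top.pkl","rb"))
n=np.array([-.577,-.015,.816]);c=np.array([674.3,-42.6,145.5]);K=T["mtx"]
f=T["frame"][183:200,354:373].astype(float).sum(2);m=f<f.min()+90;v,u=np.nonzero(m);uv=(u.mean()+354,v.mean()+183);print("hole px",uv,m.sum())
r=T["R"].T@np.array([(uv[0]-K[0,2])/K[0,0],(uv[1]-K[1,2])/K[1,1],1]);o=-T["R"].T@T["t"];print("hole",o+r*(n@(c-o))/(n@r))
print("proj of expected",proj(T,[666.8,-40.6,140]))
p=[575.7,315,180];plan(p,Rt(0,10.5));
E
```

```text
hole px (np.float64(363.4864864864865), np.float64(191.0810810810811)) 37
hole [667.7119885  -40.29711739 140.8838978 ]
proj of expected [363.57577654 191.51477436]
w [-0.5821 -0.0015 -0.0008] t [  3.37 -40.83  -6.05] rows~9.9
```

>>> jog_arm([
  [[-0.12,0,0,0,-4.0,-0.6,5.0],[-0.24,0,0,0.3,-8.2,-1.2,5.0],[-0.36,0,0,0.7,-12.3,-1.8,5.0],[-0.48,0,0,1.0,-16.4,-2.4,5.0],[-0.58,0,0,1.4,-20.5,-3.0,5.0],[-0.58,0,0,1.7,-24.5,-3.6,5.0],[-0.58,0,0,2.0,-28.6,-4.2,5.0],[-0.58,0,0,2.4,-32.7,-4.8,5.0],[-0.58,0,0,2.8,-36.8,-5.4,5.0],[-0.58,0,0,3.3,-40.8,-6.0,5.0]],
])

```text
time_s: 0.93
tool_pos: [568.8, 319.2, 181.3]
tcp_rot: [[-0.001, -0.984, -0.18], [-0.001, -0.18, 0.984], [-1.0, 0.002, -0.001]]
wrist_force: [-0.1, -0.1, 0.5]
grip_width: 50.2
```

>>> jog_arm([
  [[0,0,0,0,0,0,5.0],[0,0,0,0,0,0,5.0]],
])

```text
time_s: 1.1
tool_pos: [569.7, 317.3, 179.8]
tcp_rot: [[-0.004, -0.984, -0.176], [-0.002, -0.176, 0.984], [-1.0, 0.004, -0.001]]
wrist_force: [-0.5, 0.3, 0.4]
grip_width: 49.8
```

Run:
```python
from h import *
st();plan([575.7,315,117],Rt(0,10.5))
from plant import cams
d=cams.snapshot("top");C=cloud(d);x=d["frame"][190:290,180:300];e=cams.snapshot("scene")["frame"][250:370,320:464]
cv2.imwrite("pics/above.png",np.hstack([cv2.resize(x,(400,333)),cv2.resize(e,(400,333))])[:,:,::-1])
```

```text
1.1 [569.7 317.3 179.8] q [ 18.5  22.   79.9  -0.   78.3 -81.6] F [-0.5  0.3  0.4] g 49.8
[[-0.004, -0.984, -0.176], [-0.002, -0.176, 0.984], [-1.0, 0.004, -0.001]]
w [-0.0059 -0.0014 -0.004 ] t [ 6.27 -0.58 -0.32] rows~1.5
```

View pics/above.png

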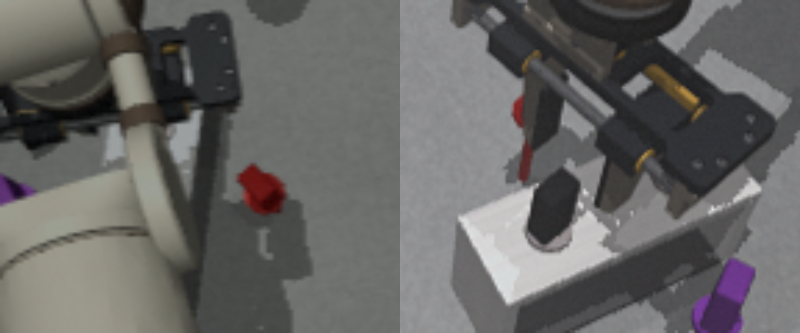

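The picture shows the flat black handle at (553,205) in the right-hand crop, between the open fingers. They need about 6 mm more in x, so I'll correct that and descend.

>>> jog_arm([
  [[0,0,0,0,-0.6,-0.3,5.0],[0,0,0,2.0,-0.6,-0.3,5.0],[0,0,0,4.3,-0.6,-0.3,5.0],[0,0,0,6.2,-0.6,-0.3,5.0],[0,0,0,6.2,-0.6,-0.3,5.0],[0,0,0,6.2,-0.6,-0.3,5.0],[0,0,0,6.2,-0.6,-0.3,5.0]],
])

```text
time_s: 1.78
tool_pos: [574.5, 318.5, 120.5]
tcp_rot: [[-0.001, -0.983, -0.181], [-0.001, -0.181, 0.983], [-1.0, 0.001, -0.0]]
wrist_force: [-0.2, -0.1, 0.4]
grip_width: 50.2
```

>>> jog_arm([
  [[0,0,0,0,0,0,1.4],[0,0,0,0,0,0,1.4],[0,0,0,0,0,0,1.4],[0,0,0,0,0,0,1.4],[0,0,0,0,0,0,1.4],[0,0,0,0,0,0,1.4]],
], grip_force=40)

```text
time_s: 2.28
tool_pos: [574.9, 318.3, 121.0]
tcp_rot: [[-0.0, -0.983, -0.181], [-0.001, -0.181, 0.983], [-1.0, 0.0, -0.001]]
wrist_force: [-1.5, -1.7, 2.2]
grip_width: 17.6
```

>>> jog_arm([
  [[0,0,0,-2.0,0,0,1.4],[0,0,0,-5.0,0,0,1.4],[0,0,0,-8.0,0,0,1.4],[0,0,0,-11.0,0,0,1.4],[0,0,0,-14.0,0,0,1.4],[0,0,0,-15.0,0,0,1.4],[0,0,0,-15.0,0,0,1.4]],
])

```text
time_s: 2.87
tool_pos: [576.4, 319.0, 274.4]
tcp_rot: [[0.006, -0.983, -0.181], [0.001, -0.181, 0.983], [-1.0, -0.006, 0.0]]
wrist_force: [0.2, 0.3, -0.6]
grip_width: 17.9
```

```bash
cat >> h.py <<'E'
yaw=1.4
def chg(p): # changer frame -> world
    c,s=np.cos(np.radians(yaw)),np.sin(np.radians(yaw));o=np.array([719.9,-39.2,0]);return o+np.array([c*p[0]-s*p[1],s*p[0]+c*p[1],p[2]])
E
python3 - <<'E'
from h import *
st();R=Rt(35,yaw);m=chg([-52.7,0,140.2]);print(m,R.round(3).tolist());ax=R[:,0]
L=111
plan(m-ax*(L+45),R)
E
```

```text
2.87 [576.4 319.  274.4] q [ 18.5  19.5  72.4  -0.   87.7 -81.9] F [ 0.2  0.3 -0.6] g 17.9
[[0.006, -0.983, -0.181], [0.001, -0.181, 0.983], [-1.0, -0.006, 0.0]]
[667.21573149 -40.48757579 140.2       ] [[0.573, -0.819, -0.024], [0.014, -0.02, 1.0], [-0.819, -0.574, 0.0]]
w [ 0.1525  0.0489 -0.6036] t [  0.59   6.42 -35.6 ] rows~8.7
```

>>> jog_arm([
  [[0.016,0.005,-0.06,0.06,0.64,-3.56,1.4],[0.03,0.01,-0.12,0.12,1.28,-7.1,1.4],[0.046,0.015,-0.18,0.18,1.92,-10.7,1.4],[0.06,0.02,-0.24,0.24,2.56,-14.2,1.4],[0.076,0.025,-0.3,0.3,3.2,-17.8,1.4],[0.09,0.03,-0.36,0.36,3.85,-21.4,1.4],[0.107,0.034,-0.42,0.4,4.5,-24.9,1.4],[0.12,0.04,-0.48,0.48,5.14,-28.5,1.4],[0.137,0.044,-0.54,0.53,5.78,-32.0,1.4],[0.152,0.049,-0.604,0.59,6.42,-35.6,1.4]],
])

```text
time_s: 3.7
tool_pos: [576.2, -43.7, 264.8]
tcp_rot: [[0.573, -0.819, -0.024], [0.014, -0.019, 1.0], [-0.819, -0.573, 0.001]]
wrist_force: [0.7, -0.2, -1.4]
grip_width: 17.6
```

>>> jog_arm([
  [[0,0,0,0,0,0,1.4],[0,0,0,0,0,0,1.4],[0,0,0,0,0,0,1.4]],
])

```text
time_s: 3.95
tool_pos: [575.3, -43.1, 262.3]
tcp_rot: [[0.57, -0.821, -0.023], [0.016, -0.017, 1.0], [-0.822, -0.57, 0.003]]
wrist_force: [-0.1, 0.5, -1.2]
grip_width: 17.7
```

Run:
```python
from h import *
s=st();R=Rt(35,yaw);m=chg([-52.7,0,140.2]);ax=R[:,0]
plan(m-ax*(111+45),R)
from plant import cams
T=cams.snapshot("top");S=cams.snapshot("scene");pickle.dump((T,S),open("pre.pkl","wb"))
R0=np.array(s["tcp_rot"]);tip=np.array(s["tool_pos"])+R0[:,0]*111
out=[]
for d,n in((T,"T"),(S,"S")):
    u,v=proj(d,tip).round().astype(int);print(n,"tip px",proj(d,tip),"mouth px",proj(d,m),"col",u-30,"row",v-30)
    out.append(cv2.resize(d["frame"][v-30:v+30,u-30:u+30],(400,400),interpolation=cv2.INTER_CUBIC))
cv2.imwrite("pics/pre.png",np.hstack(out)[:,:,::-1])
```

```text
3.95 [575.3 -43.1 262.3] q [ -24.7  -19.3  119.1   19.2   50.  -124.4] F [-0.1  0.5 -1.2] g 17.7
[[0.57, -0.821, -0.023], [0.016, -0.017, 1.0], [-0.822, -0.57, 0.003]]
w [-0.0026  0.0017 -0.0043] t [-0.32 -0.53  0.04] rows~0.1
T tip px [365.00140291 199.36583199] mouth px [363.53818778 191.33727981] col 335 row 169
S tip px [255.83821086 200.88256226] mouth px [245.30718992 216.10421926] col 226 row 171
```

View pics/pre.png

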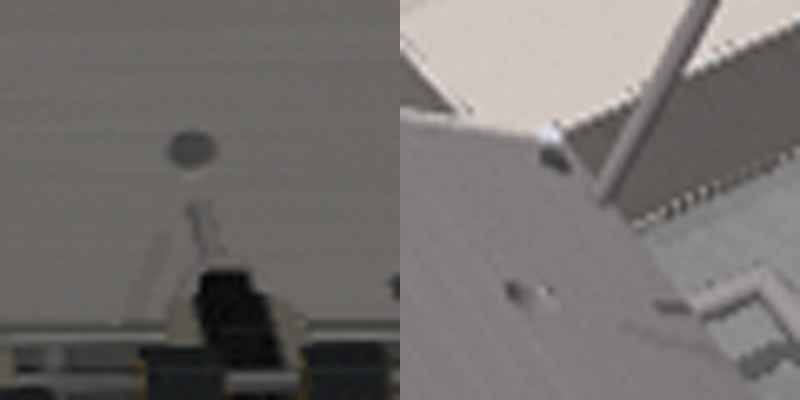

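Run:
```python
from h import *
from plant import monitor
T,S=pickle.load(open("pre.pkl","rb"));s=monitor.state();a=np.array(s["tcp_rot"])[:,0];tip=np.array(s["tool_pos"])+a*111
for L in(0,50,90,95,150):
    print(L,(np.array(proj(T,tip-a*L))-[335,169])*6.667,(np.array(proj(S,tip-a*L))-[226,171])*6.667)
```

```text
0 [197.46246669 197.90348129] [196.238387   198.56936702]
50 [210.17050921 247.87721912] [265.79934544  69.90397278]
90 [221.03032735 290.58290759] [323.83144127 -37.43673466]
95 [222.43427289 296.10385279] [331.24116139 -51.14233305]
150 [238.61331637 359.72712727] [ 415.14367083 -206.33498273]
```

The scene crop shows the tip at (604,200) and the hole at (530,292). In the top crop they are at (195,203) and (191,149). Both agree with the prediction to within about 1 mm, so I'll align and enter the hole.

>>> jog_arm([
  [[0,0,-0.004,0.5,-0.53,0.03,1.4],[0,0,-0.004,2.0,-0.53,0.03,1.4],[0,0,-0.004,3.2,-0.53,0.03,1.4],[0,0,-0.004,3.2,-0.53,0.03,1.4],[0,0,-0.004,3.2,-0.53,0.03,1.4],[0,0,-0.004,3.2,-0.53,0.03,1.4]],
])

```text
time_s: 4.55
tool_pos: [599.3, -40.3, 241.4]
tcp_rot: [[0.575, -0.817, -0.028], [0.017, -0.022, 1.0], [-0.818, -0.576, 0.001]]
wrist_force: [1.0, -0.3, -0.9]
grip_width: 17.4
```

Run:
```python
from h import *
s=st();R=Rt(35,yaw);m=chg([-52.7,0,140.2]);ax=R[:,0]
plan(m+ax*(-111+30),R)
print(R.T@(np.array(s["tool_pos"])+np.array(s["tcp_rot"])[:,0]*111-m))
```

```text
4.55 [599.3 -40.3 241.4] q [ -23.   -14.2  117.7   19.7   45.7 -124.5] F [ 1.  -0.3 -0.9] g 17.4
[[0.575, -0.817, -0.028], [0.017, -0.022, 1.0], [-0.818, -0.576, 0.001]]
w [0.0017 0.003  0.0026] t [ 4.08  0.26 -0.2 ] rows~1.0
[-10.81373345  -2.73153248   2.17384395]
```

>>> jog_arm([
  [[0,0,0,0.2,0.26,-0.25,1.4],[0,0,0,0.6,0.26,-0.25,1.4],[0,0,0,0.6,0.26,-0.25,1.4],[0,0,0,0.6,0.26,-0.25,1.4]],
])

```text
time_s: 4.88
tool_pos: [600.6, -42.8, 234.9]
tcp_rot: [[0.575, -0.817, -0.027], [0.017, -0.021, 1.0], [-0.818, -0.576, 0.002]]
wrist_force: [-0.1, 0.1, -1.0]
grip_width: 17.7
```

Run:
```python
from h import *
R=Rt(35,yaw);m=chg([-52.7,0,140.2]);ax=R[:,0]
from plant import cams,monitor
s=st()
for i in range(4):
    s=monitor.state();print((R.T@(np.array(s["tool_pos"])+np.array(s["tcp_rot"])[:,0]*111-m)).round(1),s["time_s"]);d=cams.snapshot("scene" if i%2 else "top")
    if i>1:
        u,v=proj(d,m).astype(int);x=cv2.resize(d["frame"][v-20:v+20,u-20:u+20],(400,400),interpolation=cv2.INTER_CUBIC);print(u-20,v-20,proj(d,m));y=x if i==2 else np.hstack([y,x])
cv2.imwrite("pics/mouth.png",y[:,:,::-1])
plan(m+ax*(-111+30),R)
```

```text
4.88 [600.6 -42.8 234.9] q [ -23.3  -13.6  117.9   20.1   44.9 -125.3] F [-0.1  0.1 -1. ] g 17.7
[[0.575, -0.817, -0.027], [0.017, -0.021, 1.0], [-0.818, -0.576, 0.002]]
[-4.8  0.  -0.4] 4.8833
[-4.8 -0.1 -0.4] 4.9333
[-4.9 -0.3 -0.4] 4.9833
343 171 [363.53818778 191.33727981]
[-4.9 -0.3 -0.4] 5.0333
225 196 [245.30718992 216.10421926]
w [0.0017 0.0029 0.0029] t [3.49 0.01 0.06] rows~0.8
```

View pics/mouth.png

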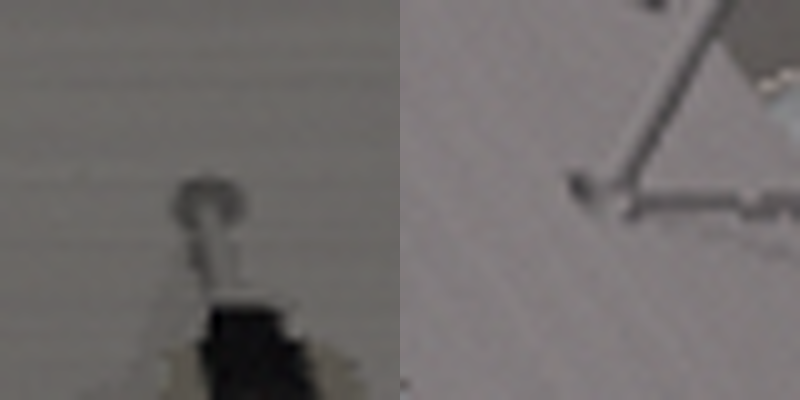

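The tip is at (205,210) in the top crop, against a hole centred at (210,202). In the scene crop it's at (620,190) against about (600,200). It is about 5 mm short of the mouth and centred, so I'll insert.

>>> jog_arm([
  [[0,0,0,0.7,0.02,0.04,1.4],[0,0,0,1.4,0.02,0.04,1.4],[0,0,0,2.1,0.02,0.04,1.4],[0,0,0,2.8,0.02,0.04,1.4],[0,0,0,3.4,0.02,0.04,1.4],[0,0,0,3.4,0.02,0.04,1.4]],
])

```text
time_s: 5.58
tool_pos: [619.9, -41.5, 205.2]
tcp_rot: [[0.573, -0.819, -0.028], [0.018, -0.021, 1.0], [-0.819, -0.574, 0.003]]
wrist_force: [0.5, -0.1, -1.4]
grip_width: 17.6
```

```bash
cat >> h.py <<'E'
def tip():
    s=st();R=Rt(35,yaw);m=chg([-52.7,0,140.2]);print("tip",(R.T@(np.array(s["tool_pos"])+np.array(s["tcp_rot"])[:,0]*111-m)).round(1));plan(m+R[:,0]*(-111+47),R)
E
python3 -c "
from h import *
tip()"
```

```text
5.58 [619.9 -41.5 205.2] q [ -22.1   -8.3  116.9   20.9   40.7 -125.8] F [ 0.5 -0.1 -1.4] g 17.6
[[0.573, -0.819, -0.028], [0.018, -0.021, 1.0], [-0.819, -0.574, 0.003]]
tip [30.6  1.5  0.5]
w [0.0012 0.0039 0.0002] t [ 1.64 -0.15 -0.02] rows~0.4
```

Free of contact and 30 mm in. Next is the push, to about 12 mm past the catch.

>>> jog_arm([
  [[0,0,0,0.4,-0.12,-0.04,1.4],[0,0,0,0.8,-0.12,-0.04,1.4],[0,0,0,1.2,-0.12,-0.04,1.4],[0,0,0,1.6,-0.12,-0.04,1.4],[0,0,0,1.65,-0.12,-0.04,1.4],[0,0,0,1.65,-0.12,-0.04,1.4]],
], grip_force=55)

```text
time_s: 6.08
tool_pos: [629.2, -41.5, 191.5]
tcp_rot: [[0.57, -0.821, -0.029], [0.019, -0.023, 1.0], [-0.821, -0.571, 0.002]]
wrist_force: [-12.2, -0.8, 5.3]
grip_width: 17.7
```

Run:
```python
from h import *
tip()
from plant import cams
d=cams.snapshot("top");P=cloud(d)[205:285,330:400].reshape(-1,3);P=P[(P[:,2]>35)&(P[:,2]<75)&(P[:,0]<612)];print(len(P),P[:,0].min(),np.percentile(P[:,0],[2,10,50]))
```

```text
6.08 [629.2 -41.5 191.5] q [ -21.6   -5.7  116.1   21.2   39.  -126.1] F [-12.2  -0.8   5.3] g 17.7
[[0.57, -0.821, -0.029], [0.019, -0.023, 1.0], [-0.821, -0.571, 0.002]]
tip [47.2  2.2  0.5]
w [ 0.0025  0.0047 -0.0036] t [-0.02 -0.17  0.  ] rows~0.1
175 513.356117363631 [514.06363156 522.04921822 562.87862567]
```

The tray sprang out: the handle's front edge moved from about x 550 to 513. I'll withdraw the pin straight back along the hole.

>>> jog_arm([
  [[0,0,0,-1.0,-0.15,0,1.4],[0,0,0,-2.5,-0.15,0,1.4],[0,0,0,-4.5,-0.1,0,1.4],[0,0,0,-6.5,-0.1,0,1.4],[0,0,0,-9.0,-0.1,0,1.4],[0,0,0,-12.0,-0.1,0,1.4],[0,0,0,-12.0,-0.1,0,1.4]],
])

```text
time_s: 6.72
tool_pos: [562.5, -44.6, 297.8]
tcp_rot: [[0.578, -0.815, -0.029], [0.015, -0.025, 1.0], [-0.816, -0.578, -0.002]]
wrist_force: [0.6, -1.0, 0.1]
grip_width: 17.7
```

Run:
```python
from h import *
st();plan([575.5,315.4,274],Rt(0,10.5))
from plant import cams
d=cams.snapshot("scene");C=cloud(d)[190:300,230:360].reshape(-1,3);P=C[(C[:,2]>42)&(C[:,2]<56)&(C[:,0]<590)&(abs(C[:,1]+41)<48)];print(len(P),P.min(0),P.mean(0))
```

```text
6.72 [562.5 -44.6 297.8] q [ -25.9  -23.4  118.3   19.1   54.5 -124.5] F [ 0.6 -1.   0.1] g 17.7
[[0.578, -0.815, -0.029], [0.015, -0.025, 1.0], [-0.816, -0.578, -0.002]]
w [-0.1489 -0.0499  0.6154] t [ 3.22 -0.58 35.96] rows~8.7
265 [513.38296488 -88.98845387  42.04431069] [539.91620967 -34.70471961  50.54400981]
```

>>> jog_arm([
  [[-0.015,-0.005,0.06,0.3,-0.06,3.6,1.4],[-0.03,-0.01,0.12,0.6,-0.12,7.2,1.4],[-0.045,-0.015,0.18,0.9,-0.18,10.8,1.4],[-0.06,-0.02,0.245,1.3,-0.24,14.4,1.4],[-0.075,-0.025,0.31,1.6,-0.3,18.0,1.4],[-0.09,-0.03,0.37,1.9,-0.36,21.6,1.4],[-0.105,-0.035,0.43,2.2,-0.4,25.2,1.4],[-0.12,-0.04,0.49,2.5,-0.46,28.8,1.4],[-0.135,-0.045,0.55,2.9,-0.52,32.4,1.4],[-0.149,-0.05,0.615,3.2,-0.58,35.9,1.4]],
])

```text
time_s: 7.6
tool_pos: [575.1, 317.5, 269.6]
tcp_rot: [[-0.007, -0.983, -0.184], [0.0, -0.184, 0.983], [-1.0, 0.006, 0.002]]
wrist_force: [1.0, 0.3, 0.2]
grip_width: 17.6
```

>>> jog_arm([
  [[0,0,0,0,0,0,1.4],[0,0,0,0,0,0,1.4],[0,0,0,0,0,0,1.4]],
])

```text
time_s: 7.85
tool_pos: [575.0, 317.2, 267.6]
tcp_rot: [[-0.008, -0.983, -0.184], [-0.001, -0.184, 0.983], [-1.0, 0.008, 0.001]]
wrist_force: [0.5, 0.0, -0.6]
grip_width: 17.7
```

Run:
```python
from h import *
s=st();plan([575.3,315.6,230],Rt(0,10.5))
from plant import cams
out=[]
a=np.array(s["tcp_rot"])[:,0];tp=np.array(s["tool_pos"])+a*111;h=[575.5,315.4,100]
for n in("top","scene"):
    d=cams.snapshot(n);u,v=proj(d,h).astype(int);print(n,u-30,v-30,"hole",(proj(d,h)-[u-30,v-30])*6.667,"tip",(proj(d,tp)-[u-30,v-30])*6.667)
    out.append(cv2.resize(d["frame"][v-30:v+30,u-30:u+30],(400,400),interpolation=cv2.INTER_CUBIC))
cv2.imwrite("pics/rk2.png",np.hstack(out)[:,:,::-1])
```

```text
7.85 [575.  317.2 267.6] q [ 18.3  20.   72.6   0.1  87.9 -82.3] F [ 0.5  0.  -0.6] g 17.7
[[-0.008, -0.983, -0.184], [-0.001, -0.184, 0.983], [-1.0, 0.008, 0.001]]
w [ 0.002   0.0008 -0.0082] t [ 3.76 -0.03 -0.17] rows~0.9
top 196 197 hole [201.09255134 205.90180679] tip [169.22315168 182.05976977]
scene 343 303 hole [204.061323   203.97881442] tip [235.41847846 102.28504683]
```

View pics/rk2.png

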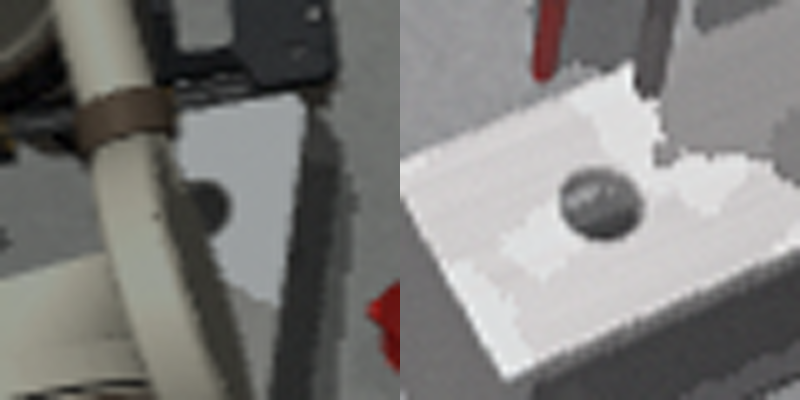

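In the scene crop the tip is at (650,95), but the prediction is (635,102). The pin has tipped about 2.4° in the grip, with the tip 5 mm toward the robot. The hole at (600,205) matches its estimate. I'll tilt the tool to set the pin upright over the hole, then lower it.

```bash
python3 -c "
from h import *
for z in(225,170,123):plan([576.3,315.5,z],Rt(2.4,10.5))"
```

```text
w [ 0.0004  0.0014 -0.0471] t [ 4.5  -0.11 -0.11] rows~1.1
w [ 0.0004  0.0014 -0.0471] t [10.   -0.14 -0.12] rows~2.4
w [ 0.0004  0.0014 -0.0471] t [14.7  -0.17 -0.13] rows~3.5
```

>>> jog_arm([
  [[0,0,-0.047,1.5,-0.11,-0.11,1.4],[0,0,-0.047,3.5,-0.11,-0.11,1.4],[0,0,-0.047,4.5,-0.11,-0.11,1.4],[0,0,-0.047,4.5,-0.11,-0.11,1.4],[0,0,-0.047,4.5,-0.11,-0.11,1.4],[0,0,-0.047,4.5,-0.11,-0.11,1.4]],
])

```text
time_s: 8.45
tool_pos: [576.9, 315.3, 226.5]
tcp_rot: [[0.043, -0.982, -0.182], [0.01, -0.182, 0.983], [-0.999, -0.044, 0.002]]
wrist_force: [-0.8, 0.0, -0.9]
grip_width: 17.7
```

Run:
```python
from h import *
s=st();plan([576.3,315.5,124],Rt(2.4,10.5))
from plant import cams
d=cams.snapshot("scene");h=[575.5,315.4,100];g=np.array(s["tool_pos"])-np.array(s["tcp_rot"])[:,0]*19;tp=g+[0,0,-130]
print("hole",(proj(d,h)-[343,293])*10,"tip",(proj(d,tp)-[343,293])*10, tp)
cv2.imwrite("pics/rk3.png",cv2.resize(d["frame"][293:343,343:393],(500,500),interpolation=cv2.INTER_CUBIC)[:,:,::-1])
```

```text
8.45 [576.9 315.3 226.5] q [ 18.3  18.8  78.7  -0.3  80.  -82.2] F [-0.8  0.  -0.9] g 17.7
[[0.043, -0.982, -0.182], [0.01, -0.182, 0.983], [-0.999, -0.044, 0.002]]
w [-0.0002  0.0016  0.002 ] t [10.24  0.51  0.02] rows~2.5
hole [306.07668067 405.95292398] tip [311.46069293 365.21741052] [576.12672279 315.11123612 115.48978478]
```

View pics/rk3.png

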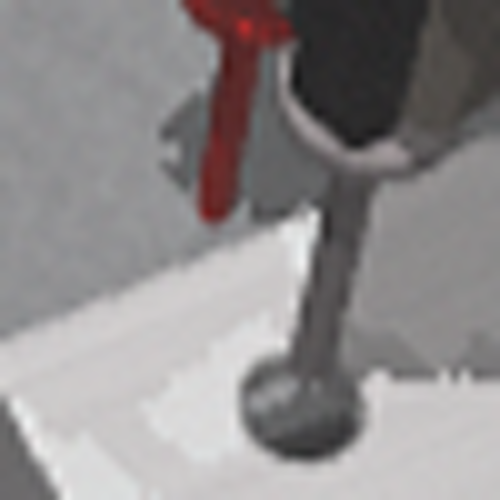

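The tip at (315,375) hangs just over the hole at (305,405), as predicted. I'll lower it.

>>> jog_arm([
  [[0,0,0,2.0,0.1,0,1.4],[0,0,0,4.0,0.2,0,1.4],[0,0,0,6.0,0.3,0,1.4],[0,0,0,8.0,0.4,0,1.4],[0,0,0,9.2,0.46,0,1.4],[0,0,0,10.0,0.5,0,1.4],[0,0,0,10.2,0.51,0,1.4],[0,0,0,10.2,0.51,0,1.4]],
])

```text
time_s: 9.17
tool_pos: [576.9, 315.6, 125.0]
tcp_rot: [[0.044, -0.982, -0.182], [0.01, -0.182, 0.983], [-0.999, -0.045, 0.002]]
wrist_force: [-0.5, 0.3, -1.6]
grip_width: 17.7
```

Run:
```python
from h import *
st();plan([576.3,315.5,122],Rt(2.4,10.5))
```

```text
9.17 [576.9 315.6 125. ] q [ 18.3  23.4  84.5  -0.3  69.5 -82.1] F [-0.5  0.3 -1.6] g 17.7
[[0.044, -0.982, -0.182], [0.01, -0.182, 0.983], [-0.999, -0.045, 0.002]]
w [-0.0001  0.0018  0.003 ] t [ 0.29  0.07 -0.  ] rows~0.1
```

Down 3 mm more, open, then withdraw upward.

>>> jog_arm([
  [[0,0,0,0.3,0.05,0,1.4],[0,0,0,0.45,0.05,0,1.4],[0,0,0,0.45,0.05,0,1.4]],
])

```text
time_s: 9.42
tool_pos: [576.9, 315.7, 121.1]
tcp_rot: [[0.045, -0.982, -0.182], [0.01, -0.182, 0.983], [-0.999, -0.046, 0.002]]
wrist_force: [-0.2, 0.1, -1.6]
grip_width: 17.9
```

>>> jog_arm([
  [[0,0,0,0,0,0,5.0],[0,0,0,0,0,0,5.0],[0,0,0,0,0,0,5.0],[0,0,0,0,0,0,5.0],[0,0,0,-1.0,-0.04,0,5.0],[0,0,0,-3.0,-0.1,0,5.0],[0,0,0,-6.0,-0.3,0,5.0],[0,0,0,-10.0,-0.5,0,5.0],[0,0,0,-14.0,-0.7,0,5.0],[0,0,0,-18.0,-0.9,0,5.0]],
])

```text
time_s: 10.25
tool_pos: [577.3, 315.4, 304.1]
tcp_rot: [[0.045, -0.982, -0.182], [0.01, -0.182, 0.983], [-0.999, -0.046, 0.002]]
wrist_force: [1.1, 0.3, -0.4]
grip_width: 50.0
```

Run:
```python
from h import *
s=st()
from plant import cams
S=cams.snapshot("scene");T=cams.snapshot("top");D=cloud(S);C=cloud(T)
P=D[285:345,355:395].reshape(-1,3);P=P[(P[:,2]>135)&(P[:,2]<175)];print("pin",len(P),P.max(0),rect(P))
cv2.imwrite("pics/s4.png",S["frame"][:,:,::-1])
a=cv2.resize(S["frame"][270:370,330:450],(480,400));b=cv2.resize(T["frame"][195:295,315:415],(400,400));cv2.imwrite("pics/s4.png",np.hstack([a,b])[:,:400+480,::-1][:,80:])
for A,n,b in((C,"T",(200,280,325,405)),(D,"S",(190,310,220,370))):
    P=A[b[0]:b[1],b[2]:b[3]].reshape(-1,3);f=P[(P[:,2]>40)&(P[:,2]<56)&(abs(P[:,1]+41)<40)&(P[:,0]<600)]
    print(n,len(f),np.percentile(f[:,0],[1,5,25,50,75]).round(1)); b_=f[f[:,0]<f[:,0].min()+12];print("bar",len(b_),b_.mean(0))
```

```text
10.25 [577.3 315.4 304.1] q [ 18.3  17.   72.3  -0.2  88.1 -82.2] F [ 1.1  0.3 -0.4] g 50.0
[[0.045, -0.982, -0.182], [0.01, -0.182, 0.983], [-0.999, -0.046, 0.002]]
pin 245 [591.94879125 326.06565265 163.06655712] (array([577. , 315.3]), array([29.2, 18. ]), 11.09)
T 209 [513.5 514.2 517.4 522.4 570.3]
bar 120 [518.48181961 -41.72963343  50.78432684]
S 196 [514.5 515.9 520.4 524.3 578.8]
bar 121 [520.98673735 -38.66784084  51.04629917]
```

View pics/s4.png

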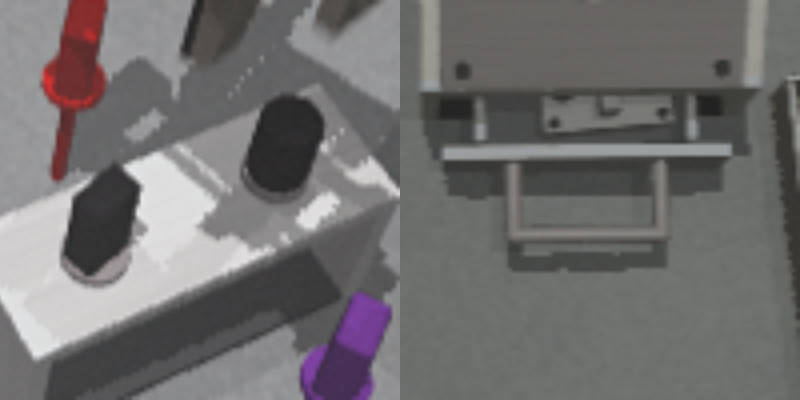

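The pin hangs upright in its hole: black handle at (100,225) in the left crop, measured at (577,315), top at z 160. The drift is untouched. The right crop shows the tray about 40 mm out, with the handle bar at (590,235), i.e. x about 519. Next I'll approach the handle with the jaws along x and a 12° tilt.

```bash
cat >> h.py <<'E'
def Rx(tilt,yw=1.4): # jaws along changer x, tool pitched forward
    t,y=np.radians([tilt,yw]);f=np.array([np.cos(y),np.sin(y),0]);u=np.array([0,0,1.])
    x=np.sin(t)*f-np.cos(t)*u;z=np.cos(t)*f+np.sin(t)*u;return np.column_stack([x,np.cross(z,x),z])
E
python3 - <<'E'
from h import *
R=Rx(12);g=np.array([519.5,-43,47]);plan(g+R[:,0]*(19-110),R)
E
```

```text
w [ 1.7247 -0.0973 -0.1385] t [ 16.55  15.55 -34.02] rows~13.9
```

>>> jog_arm([
  [[0.12,-0.007,-0.01,0.5,1.1,-2.4,3.4],[0.25,-0.014,-0.02,1.0,2.2,-4.9,3.4],[0.37,-0.021,-0.03,1.6,3.3,-7.3,3.4],[0.49,-0.028,-0.04,2.5,4.4,-9.7,3.4],[0.62,-0.035,-0.05,3.5,5.5,-12.1,3.4],[0.74,-0.042,-0.06,4.5,6.7,-14.6,3.4],[0.86,-0.049,-0.07,5.5,7.8,-17.0,3.4],[0.99,-0.056,-0.08,6.5,8.9,-19.4,3.4],[1.11,-0.063,-0.09,8.0,10.0,-22.0,3.4],[1.23,-0.07,-0.1,9.5,11.1,-24.3,3.4]],
])

```text
time_s: 11.18
tool_pos: [522.0, 57.6, 209.7]
tcp_rot: [[0.175, -0.489, 0.855], [0.035, 0.871, 0.491], [-0.984, -0.056, 0.169]]
wrist_force: [-0.4, -1.0, 0.5]
grip_width: 34.3
```

Run:
```python
from h import *
st();R=Rx(12);g=np.array([519.5,-43,47]);plan(g+R[:,0]*(19-110),R)
```

```text
11.18 [522.   57.6 209.7] q [ -9.1  -6.8 108.7   3.8  68.4 -39.8] F [-0.4 -1.   0.5] g 34.3
[[0.175, -0.489, 0.855], [0.035, 0.871, 0.491], [-0.984, -0.056, 0.169]]
w [ 0.4885 -0.0249 -0.038 ] t [ 6.53 -7.34 -8.04] rows~3.9
```

>>> jog_arm([
  [[0.12,-0.006,-0.01,1.6,-1.8,-2.0,3.4],[0.24,-0.012,-0.02,3.2,-3.6,-4.0,3.4],[0.37,-0.019,-0.03,4.9,-5.5,-6.0,3.4],[0.488,-0.025,-0.038,6.5,-7.3,-8.0,3.4],[0.488,-0.025,-0.038,6.5,-7.3,-8.0,3.4],[0.488,-0.025,-0.038,6.5,-7.3,-8.0,3.4],[0.488,-0.025,-0.038,6.5,-7.3,-8.0,3.4]],
])

```text
time_s: 11.77
tool_pos: [501.4, -42.7, 137.4]
tcp_rot: [[0.209, -0.027, 0.977], [0.005, 1.0, 0.026], [-0.978, -0.001, 0.209]]
wrist_force: [-0.3, -0.7, 0.4]
grip_width: 34.1
```

Run:
```python
from h import *
st();R=Rx(12);g=np.array([519.5,-43,47]);plan(g+R[:,0]*(19-60),R);plan(g+R[:,0]*19,R)
```

```text
11.77 [501.4 -42.7 137.4] q [-21.8  -7.3 118.    5.6  58.3 -25.8] F [-0.3 -0.7  0.4] g 34.1
[[0.209, -0.027, 0.977], [0.005, 1.0, 0.026], [-0.978, -0.001, 0.209]]
w [0.0021 0.0016 0.0001] t [ 5.12 -0.07 -0.12] rows~1.2
w [0.0021 0.0016 0.0001] t [11.12 -0.07 -0.13] rows~2.7
```

>>> jog_arm([
  [[0,0,0,2.5,-0.1,-0.13,3.4],[0,0,0,5.0,-0.1,-0.13,3.4],[0,0,0,7.5,-0.1,-0.13,3.4],[0,0,0,9.5,-0.1,-0.13,3.4],[0,0,0,11.1,-0.1,-0.13,3.4],[0,0,0,11.1,-0.1,-0.13,3.4],[0,0,0,11.1,-0.1,-0.13,3.4]],
])

```text
time_s: 12.35
tool_pos: [524.0, -42.3, 29.2]
tcp_rot: [[0.209, -0.029, 0.977], [0.006, 1.0, 0.028], [-0.978, -0.001, 0.21]]
wrist_force: [0.9, -0.2, 0.1]
grip_width: 33.5
```

>>> jog_arm([
  [[0,0,0,0,0,0,0.8],[0,0,0,0,0,0,0.8],[0,0,0,0,0,0,0.8],[0,0,0,0,0,0,0.8]],
], grip_force=30)

```text
time_s: 12.68
tool_pos: [524.5, -42.4, 30.3]
tcp_rot: [[0.211, -0.029, 0.977], [0.005, 1.0, 0.029], [-0.977, -0.001, 0.211]]
wrist_force: [-1.8, 0.2, 4.7]
grip_width: 10.8
```

Run:
```python
from h import *
s=st();plan(np.array(s["tool_pos"])+np.array([-72,-1.8,0]),Rx(12))
```

```text
12.68 [524.5 -42.4  30.3] q [-20.7   6.6 118.3   6.5  44.  -26.6] F [-1.8  0.2  4.7] g 10.8
[[0.211, -0.029, 0.977], [0.005, 1.0, 0.029], [-0.977, -0.001, 0.211]]
w [0.005  0.0032 0.0002] t [-1.52  0.03 -7.04] rows~1.7
```

>>> jog_arm([
  [[0,0,0,-0.2,0,-0.9,0.8],[0,0,0,-0.4,0,-1.8,0.8],[0,0,0,-0.6,0,-2.7,0.8],[0,0,0,-0.77,0,-3.6,0.8],[0,0,0,-0.97,0.01,-4.5,0.8],[0,0,0,-1.15,0.02,-5.4,0.8],[0,0,0,-1.35,0.03,-6.3,0.8],[0,0,0,-1.52,0.03,-7.0,0.8],[0,0,0,-1.56,0.03,-7.2,0.8],[0,0,0,-1.56,0.03,-7.2,0.8]],
])

```text
time_s: 13.52
tool_pos: [452.2, -44.1, 30.6]
tcp_rot: [[0.217, -0.027, 0.976], [0.005, 1.0, 0.026], [-0.976, -0.001, 0.217]]
wrist_force: [16.9, 5.7, -17.8]
grip_width: 10.8
```

>>> jog_arm([
  [[0,0,0,-0.06,0,-0.3,0.8],[0,0,0,-0.06,0,-0.3,0.8],[0,0,0,-0.06,0,-0.3,0.8]],
])

```text
time_s: 13.77
tool_pos: [452.2, -44.3, 31.0]
tcp_rot: [[0.226, -0.023, 0.974], [0.004, 1.0, 0.023], [-0.974, -0.001, 0.226]]
wrist_force: [30.4, 6.8, -31.2]
grip_width: 11.1
```

That's the end stop: the force rises with no motion. I'll release and back off.

>>> jog_arm([
  [[0,0,0,0.06,0,0.3,0.8],[0,0,0,0.06,0,0.3,3.4],[0,0,0,0.06,0,0.3,3.4],[0,0,0,0.06,0,0.3,3.4],[0,0,0,0.06,0,0.3,3.4],[0,0,0,-2.0,0,0.3,3.4],[0,0,0,-6.0,0,0.3,3.4],[0,0,0,-10.0,0,0.3,3.4],[0,0,0,-14.0,0,0.3,3.4],[0,0,0,-18.0,0,0.3,3.4]],
])

```text
time_s: 14.6
tool_pos: [413.3, -44.8, 208.8]
tcp_rot: [[0.226, -0.023, 0.974], [0.003, 1.0, 0.023], [-0.974, -0.002, 0.226]]
wrist_force: [1.5, -0.7, 0.4]
grip_width: 33.8
```

Run:
```python
from h import *
st()
from plant import cams
S=cams.snapshot("scene");T=cams.snapshot("top");pickle.dump((T,S),open("ins.pkl","wb"))
b=[480,620,-130,50,0,80]
for d,n in((T,"T"),(S,"S")):
    C=cloud(d).reshape(-1,3)
    for nm,(x0,x1,y0,y1,z0,z1) in dict(rib=(500,612,-100,20,62,80),block=(500,612,-105,25,34,46),bar=(430,480,-90,0,40,60),plate=(480,520,-150,60,54,64)).items():
        P=C[(C[:,0]>x0)&(C[:,0]<x1)&(C[:,1]>y0)&(C[:,1]<y1)&(C[:,2]>z0)&(C[:,2]<z1)]
        if len(P)>5:print(n,nm,len(P),P.mean(0).round(1),rect(P))
a=cv2.resize(T["frame"][210:290,315:415],(500,400),interpolation=cv2.INTER_CUBIC)
b=cv2.resize(S["frame"][200:300,260:335],(300,400),interpolation=cv2.INTER_CUBIC)
cv2.imwrite("pics/ins.png",np.hstack([a,b])[:,:,::-1])
```

```text
14.6 [413.3 -44.8 208.8] q [-28.1 -29.  126.3   6.6  71.4 -30.9] F [ 1.5 -0.7  0.4] g 33.8
[[0.226, -0.023, 0.974], [0.003, 1.0, 0.023], [-0.974, -0.002, 0.226]]
T rib 120 [553.3 -51.4  67.5] (array([555.4, -44.5]), array([ 56.9, 148.5]), 59.11)
T block 637 [555.9 -55.5  39.8] (array([545.4, -42. ]), array([ 86.7, 122.5]), 5.23)
T bar 61 [453.2 -21.5  50.3] (array([460.6, -45. ]), array([23.4, 93. ]), 8.97)
T plate 152 [505.7 -15.3  59.3] (array([500.8, -42.4]), array([192.2,  28.4]), 87.56)
S rib 138 [550.9 -53.2  66.8] (array([530. , -28.1]), array([ 81.3, 100.4]), 20.71)
S block 591 [551.1 -47.7  40.7] (array([547.8, -43.8]), array([ 76. , 122.6]), 1.73)
S bar 145 [453.7 -44.   50.8] (array([452.9, -45.1]), array([89.3, 16.7]), 89.22)
S plate 304 [508.  -39.3  59.4] (array([510.5, -45.7]), array([ 17.5, 197.6]), 0.88)
```

View pics/ins.png

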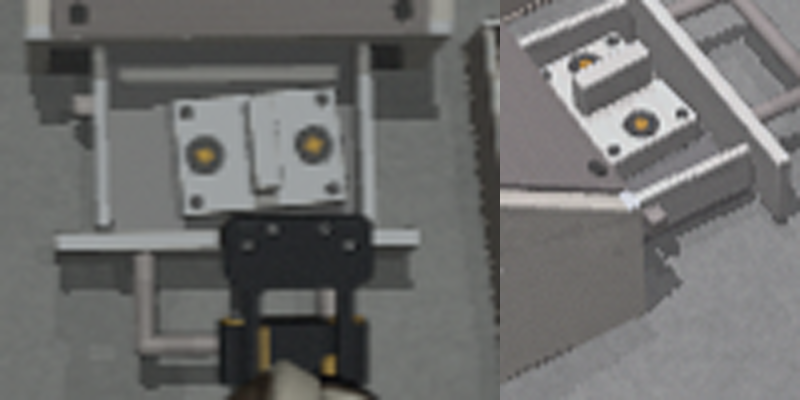

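The insert lies in the tray, turned a few degrees, with its rib at about (265,140) in the left crop. I'll fit the rib from the depth data.

Run:
```python
from h import *
T,S=pickle.load(open("ins.pkl","rb"))
from scipy import ndimage
for d,n in((T,"T"),(S,"S")):
    C=cloud(d);F=d["frame"]
    for nm,z0,z1 in(("rib",60,76),("ribtop",65,76),("block",36,46)):
        m=(C[...,0]>515)&(C[...,0]<602)&(C[...,1]>-110)&(C[...,1]<22)&(C[...,2]>z0)&(C[...,2]<z1)
        l,k=ndimage.label(m)
        sz=ndimage.sum(m,l,range(1,k+1))
        for i in np.argsort(-sz)[:2]:
            P=C[l==i+1];print(n,nm,len(P),P.mean(0).round(1),rect(P))
```

```text
T rib 98 [557.5 -56.8  67.1] (array([558., -57.]), array([49.9, 13.8]), 7.2)
T ribtop 83 [557.1 -57.1  67.9] (array([557.5, -57.1]), array([48.8, 13.5]), 6.6)
T block 570 [557.2 -56.7  40.1] (array([557.7, -57.2]), array([64.4, 89.8]), 5.72)
S rib 126 [559.5 -57.1  67.1] (array([558.4, -58. ]), array([49.4, 17.2]), 11.27)
S ribtop 102 [559.3 -57.9  68.1] (array([558.9, -58.5]), array([48.6, 16.3]), 10.63)
S block 496 [558.  -49.7  40.8] (array([557.7, -58.3]), array([61.8, 93.9]), 5.35)
```

```bash
python3 -c "
from h import *
plan([557.8,-57.3,150],Rt(0,186))"
```

```text
w [ 1.4819  0.2008 -0.1723] t [ 9.66 -1.3  12.07] rows~12.0
```

>>> jog_arm([
  [[0.12,0.016,-0.014,0.2,-0.1,0.9,5.0],[0.25,0.033,-0.029,0.5,-0.2,1.8,5.0],[0.37,0.05,-0.043,1.0,-0.3,2.8,5.0],[0.49,0.067,-0.057,1.6,-0.4,3.8,5.0],[0.62,0.084,-0.072,2.4,-0.5,4.8,5.0],[0.74,0.1,-0.086,3.2,-0.6,5.8,5.0],[0.86,0.117,-0.1,4.0,-0.8,6.8,5.0],[0.99,0.134,-0.115,5.0,-0.9,7.8,5.0],[1.11,0.15,-0.129,6.0,-1.0,8.8,5.0],[1.23,0.167,-0.143,7.0,-1.1,9.8,5.0]],
])

```text
time_s: 15.53
tool_pos: [529.5, -55.7, 169.4]
tcp_rot: [[0.034, 0.938, 0.346], [-0.026, 0.347, -0.938], [-0.999, 0.023, 0.036]]
wrist_force: [-0.2, 0.4, 0.3]
grip_width: 49.9
```

```bash
python3 -c "
from h import *
st();plan([557.8,-57.3,150],Rt(0,186))"
```

```text
15.53 [529.5 -55.7 169.4] q [-18.5   3.3 103.1  -0.8  71.3  51.5] F [-0.2  0.4  0.3] g 49.9
[[0.034, 0.938, 0.346], [-0.026, 0.347, -0.938], [-0.999, 0.023, 0.036]]
w [ 0.2488  0.0333 -0.0275] t [2.04 2.55 1.06] rows~2.0
```

>>> jog_arm([
  [[0.12,0.016,-0.014,0.9,1.3,0.5,5.0],[0.249,0.033,-0.028,2.0,2.55,1.06,5.0],[0.249,0.033,-0.028,2.0,2.55,1.06,5.0],[0.249,0.033,-0.028,2.0,2.55,1.06,5.0],[0.249,0.033,-0.028,2.0,2.55,1.06,5.0]],
])

```text
time_s: 15.95
tool_pos: [557.1, -57.2, 150.4]
tcp_rot: [[-0.001, 0.994, 0.107], [-0.0, 0.107, -0.994], [-1.0, -0.001, 0.0]]
wrist_force: [-0.4, 0.3, -0.2]
grip_width: 49.6
```

```bash
python3 -c "
from h import *
st();plan([557.8,-57.3,75],Rt(0,186));plan([557.8,-57.3,46],Rt(0,186))"
```

```text
15.95 [557.1 -57.2 150.4] q [-18.2  10.2  97.7  -0.   72.1  65.7] F [-0.4  0.3 -0.2] g 49.6
[[-0.001, 0.994, 0.107], [-0.0, 0.107, -0.994], [-1.0, -0.001, 0.0]]
w [0.0024 0.0004 0.001 ] t [7.54 0.07 0.01] rows~1.8
w [0.0024 0.0004 0.001 ] t [1.044e+01 8.000e-02 1.000e-02] rows~2.5
```

>>> jog_arm([
  [[0,0,0,2.5,0.07,0,5.0],[0,0,0,5.0,0.07,0,5.0],[0,0,0,7.5,0.07,0,5.0],[0,0,0,9.0,0.07,0,5.0],[0,0,0,10.1,0.07,0,5.0],[0,0,0,10.3,0.07,0,5.0],[0,0,0,10.4,0.07,0,5.0],[0,0,0,10.4,0.07,0,5.0]],
])

```text
time_s: 16.62
tool_pos: [558.5, -57.5, 47.7]
tcp_rot: [[0.001, 0.994, 0.108], [-0.001, 0.108, -0.994], [-1.0, 0.001, 0.001]]
wrist_force: [-0.6, -0.1, 0.7]
grip_width: 50.1
```

>>> jog_arm([
  [[0,0,0,0,0,0,1.0],[0,0,0,0,0,0,1.0],[0,0,0,0,0,0,1.0],[0,0,0,0,0,0,1.0],[0,0,0,0,0,0,1.0]],
], grip_force=45)

```text
time_s: 17.03
tool_pos: [558.7, -57.5, 48.0]
tcp_rot: [[0.002, 0.994, 0.108], [-0.001, 0.108, -0.994], [-1.0, 0.002, 0.002]]
wrist_force: [-1.0, -0.3, 0.7]
grip_width: 18.7
```

>>> jog_arm([
  [[0,0,0,0,0,0,1.0],[0,0,0,0,0,0,1.0],[0,0,0,0,0,0,1.0]],
])

```text
time_s: 17.28
tool_pos: [558.7, -57.7, 48.0]
tcp_rot: [[0.002, 0.994, 0.108], [-0.002, 0.108, -0.994], [-1.0, 0.001, 0.002]]
wrist_force: [0.6, -1.3, -0.8]
grip_width: 13.1
```

>>> jog_arm([
  [[0,0,0,-1.0,0,0,1.0],[0,0,0,-2.5,0,0,1.0],[0,0,0,-4.5,0,0,1.0],[0,0,0,-7.0,0,0,1.0],[0,0,0,-10.0,0,0,1.0],[0,0,0,-12.5,0,0,1.0],[0,0,0,-13.0,0,0,1.0],[0,0,0,-13.0,0,0,1.0]],
])

```text
time_s: 17.95
tool_pos: [559.5, -57.7, 179.9]
tcp_rot: [[0.005, 0.994, 0.108], [-0.003, 0.108, -0.994], [-1.0, 0.005, 0.003]]
wrist_force: [-0.6, -0.9, -5.2]
grip_width: 13.7
```

Run:
```python
from h import *
st()
T=pickle.load(open("top.pkl","rb"));C=cloud(T).reshape(-1,3)
P=C[(C[:,0]>390)&(C[:,0]<660)&(C[:,1]<-180)&(C[:,1]>-410)&(C[:,2]>60)&(C[:,2]<76)];print("rim",rect(P))
Q=C[(C[:,0]>430)&(C[:,0]<620)&(C[:,1]<-220)&(C[:,1]>-360)&(C[:,2]<15)];print("floor z",np.median(Q[:,2]))
```

```text
17.95 [559.5 -57.7 179.9] q [-18.2   8.6  96.1  -0.1  75.   65.7] F [-0.6 -0.9 -5.2] g 13.7
[[0.005, 0.994, 0.108], [-0.003, 0.108, -0.994], [-1.0, 0.005, 0.003]]
rim (array([ 515.6, -277.4]), array([239.9, 182.2]), 5.78)
floor z 3.4450839560601993
```

The insert is lifted (about 0.5 kg). I'll carry it over the tub, centred at (516,-277) with yaw 6°.

```bash
python3 -c "
from h import *
plan([516,-278,180],Rt(0,186))"
```

```text
w [ 0.0032  0.0032 -0.0049] t [ 2.000e-02 -6.700e+00  2.143e+01] rows~5.4
```

>>> jog_arm([
  [[0,0,0,0,-0.5,1.5,1.0],[0,0,0,0,-1.4,4.5,1.0],[0,0,0,0,-2.3,7.5,1.0],[0,0,0,0,-3.3,10.5,1.0],[0,0,0,0,-4.2,13.5,1.0],[0,0,0,0,-5.2,16.5,1.0],[0,0,0,0,-6.0,19.2,1.0],[0,0,0,0,-6.5,20.8,1.0],[0,0,0,0,-6.7,21.4,1.0],[0,0,0,0,-6.7,21.4,1.0]],
])

```text
time_s: 18.78
tool_pos: [514.5, -277.9, 177.7]
tcp_rot: [[0.002, 0.994, 0.106], [0.0, 0.106, -0.994], [-1.0, 0.002, 0.0]]
wrist_force: [-0.8, -0.0, -4.6]
grip_width: 13.7
```

>>> jog_arm([
  [[0,0,0,0,0,0,1.0],[0,0,0,0,0,0,1.0]],
])

```text
time_s: 18.95
tool_pos: [514.0, -276.1, 176.1]
tcp_rot: [[-0.0, 0.994, 0.107], [0.003, 0.107, -0.994], [-1.0, 0.0, -0.003]]
wrist_force: [0.5, 0.1, -4.7]
grip_width: 13.7
```

Run:
```python
from h import *
s=st();plan([516,-278,60],Rt(0,186))
from plant import cams
d=cams.snapshot("scene");C=cloud(d).reshape(-1,3)
P=C[(abs(C[:,0]-516)<60)&(abs(C[:,1]+278)<60)&(C[:,2]>125)&(C[:,2]<176)]
print("insert pts z pct",np.percentile(P[:,2],[1,5,50]).round(1),len(P))
u,v=proj(d,[516,-278,165]).astype(int);cv2.imwrite("pics/hold.png",cv2.resize(d["frame"][v-50:v+50,u-60:u+60],(720,600),interpolation=cv2.INTER_CUBIC)[:,:,::-1])
```

```text
18.95 [ 514.  -276.1  176.1] q [-40.2  12.1  92.4   0.1  75.5  43.7] F [ 0.5  0.1 -4.7] g 13.7
[[-0.0, 0.994, 0.107], [0.003, 0.107, -0.994], [-1.0, 0.0, -0.003]]
w [ 0.0021 -0.0025 -0.0001] t [11.61  0.17  0.24] rows~2.8
insert pts z pct [148.  150.9 167.5] 603
```

View pics/hold.png

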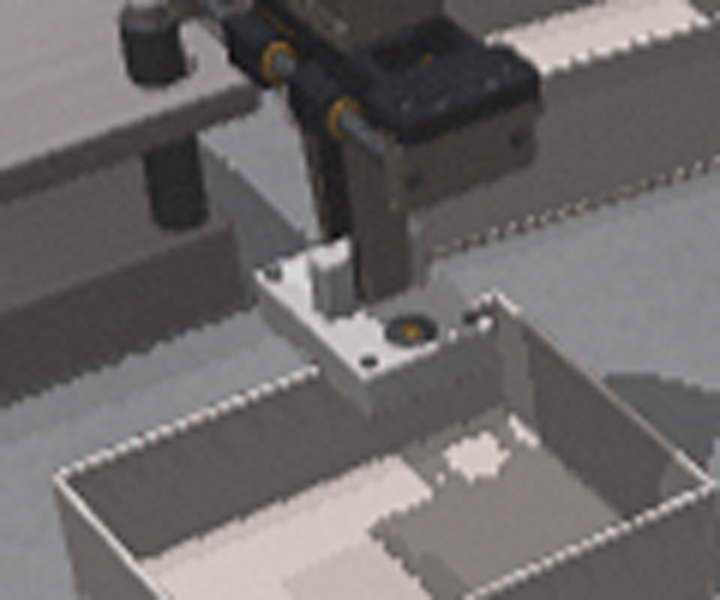

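The picture shows the insert held level at about (380,320), above the tub and square to its walls. I'll lower it gently.

>>> jog_arm([
  [[0,0,0,2.0,0.15,0.2,1.0],[0,0,0,4.5,0.15,0.2,1.0],[0,0,0,7.0,0.15,0.2,1.0],[0,0,0,9.5,0.15,0.2,1.0],[0,0,0,11.5,0.15,0.2,1.0],[0,0,0,12.6,0.15,0.2,1.0],[0,0,0,13.2,0.15,0.2,1.0],[0,0,0,13.2,0.15,0.2,1.0],[0,0,0,13.2,0.15,0.2,1.0]],
])

```text
time_s: 19.75
tool_pos: [516.9, -277.9, 45.6]
tcp_rot: [[0.002, 0.994, 0.108], [0.001, 0.108, -0.994], [-1.0, 0.002, -0.001]]
wrist_force: [0.1, -0.8, -3.7]
grip_width: 13.8
```

>>> jog_arm([
  [[0,0,0,0.15,0,0,1.0],[0,0,0,0.3,0,0,1.0],[0,0,0,0.45,0,0,1.0],[0,0,0,0.6,0,0,1.0],[0,0,0,0.6,0,0,1.0]],
])

```text
time_s: 20.17
tool_pos: [516.8, -277.8, 39.5]
tcp_rot: [[0.002, 0.994, 0.107], [0.001, 0.107, -0.994], [-1.0, 0.002, -0.001]]
wrist_force: [0.3, 0.1, -4.5]
grip_width: 13.4
```

>>> jog_arm([
  [[0,0,0,0.1,0,0,1.0],[0,0,0,0.2,0,0,1.0],[0,0,0,0.3,0,0,1.0],[0,0,0,0.4,0,0,1.0],[0,0,0,0.4,0,0,1.0]],
])

```text
time_s: 20.58
tool_pos: [516.6, -277.7, 35.1]
tcp_rot: [[0.001, 0.994, 0.107], [0.001, 0.107, -0.994], [-1.0, 0.001, -0.001]]
wrist_force: [0.7, 0.4, -4.3]
grip_width: 13.3
```

>>> jog_arm([
  [[0,0,0,0.05,0,0,1.0],[0,0,0,0.1,0,0,1.0],[0,0,0,0.15,0,0,1.0],[0,0,0,0.15,0,0,1.0]],
])

```text
time_s: 20.92
tool_pos: [516.7, -277.7, 34.1]
tcp_rot: [[0.001, 0.994, 0.108], [0.001, 0.108, -0.994], [-1.0, 0.001, -0.001]]
wrist_force: [-2.5, 1.4, -0.5]
grip_width: 14.0
```

Contact: the weight has come off the wrist. I'll open slowly and rise.

>>> jog_arm([
  [[0,0,0,0,0,0,2.0],[0,0,0,0,0,0,3.0],[0,0,0,0,0,0,4.0],[0,0,0,0,0,0,4.0],[0,0,0,0,0,0,4.0],[0,0,0,-2.0,0,0,4.0],[0,0,0,-5.0,0,0,4.0],[0,0,0,-9.0,0,0,4.0],[0,0,0,-13.0,0,0,4.0],[0,0,0,-17.0,0,0,4.0]],
])

```text
time_s: 21.75
tool_pos: [516.1, -277.7, 205.8]
tcp_rot: [[0.001, 0.994, 0.107], [0.002, 0.107, -0.994], [-1.0, 0.001, -0.002]]
wrist_force: [0.8, -0.9, 0.4]
grip_width: 40.2
```

>>> jog_arm([
  [[0,0,0,-3.0,-3.5,0,4.0],[0,0,0,-4.0,-7.0,0,4.0],[0,0,0,-4.0,-10.5,0,4.0],[0,0,0,-4.0,-14.0,0,4.0],[0,0,0,-4.0,-14.0,0,4.0],[0,0,0,-4.0,-14.0,0,4.0]],
])

```text
time_s: 22.25
tool_pos: [376.0, -293.1, 245.9]
tcp_rot: [[0.002, 0.994, 0.105], [0.001, 0.105, -0.994], [-1.0, 0.002, -0.001]]
wrist_force: [-0.1, 0.3, 0.2]
grip_width: 40.2
```

Run:
```python
from h import *
st()
from plant import cams
S=cams.snapshot("scene");T=cams.snapshot("top");D=cloud(S).reshape(-1,3);C=cloud(T).reshape(-1,3)
def b(A,n,x,y,z):
    P=A[(A[:,0]>x[0])&(A[:,0]<x[1])&(A[:,1]>y[0])&(A[:,1]<y[1])&(A[:,2]>z[0])&(A[:,2]<z[1])]
    print(n,len(P),*(rect(P) if len(P)>4 else ''),P[:,2].std().round(2) if len(P) else '')
for A in(C,D):
    b(A,"block",(450,580),(-340,-215),(20,32));b(A,"rib",(470,560),(-320,-235),(48,60))
    b(A,"bar",(430,470),(-95,5),(42,58));b(A,"pin",(545,610),(290,340),(140,175));b(A,"drift",(450,505),(300,350),(130,160));b(A,"can",(715,790),(200,280),(140,160));b(A,"bush",(735,805),(-270,-205),(52,68))
a=cv2.resize(T["frame"][110:310,190:500],(620,400));cv2.imwrite("pics/fin.png",a[:,:,::-1])
```

```text
22.25 [ 376.  -293.1  245.9] q [-5.260e+01 -7.100e+00  1.044e+02  1.000e-01  8.270e+01  3.140e+01] F [-0.1  0.3  0.2] g 40.2
[[0.002, 0.994, 0.105], [0.001, 0.105, -0.994], [-1.0, 0.002, -0.001]]
block 604 [ 516.1 -275.5] [64.  91.3] 6.39 2.65
rib 97 [ 516.3 -275.9] [49.4 15. ] 6.87 2.7
bar 187 [457.6 -44.8] [22.  99.7] 0.59 2.79
pin 96 [574.9 316.2] [28.6 17.9] 12.34 5.6
drift 128 [475.9 324. ] [27.6 28.1] 45.31 5.4
can 327 [750.4 243.2] [49.9 51.7] 75.14 3.33
bush 188 [ 769.6 -237.9] [49.6 50.8] 62.97 2.95
block 340 [ 517.4 -279.7] [64. 91.] 6.99 1.95
rib 88 [ 516.6 -277. ] [49.7 17.9] 6.78 2.33
bar 176 [457.9 -45.3] [23.2 99. ] 0.15 2.59
pin 220 [576.8 315.5] [28.6 18.4] 9.99 6.32
drift 258 [478.3 323.5] [28.7 28.3] 86.27 6.02
can 723 [751.6 241.9] [52.  52.1] 35.24 2.97
bush 0
```

View pics/fin.png

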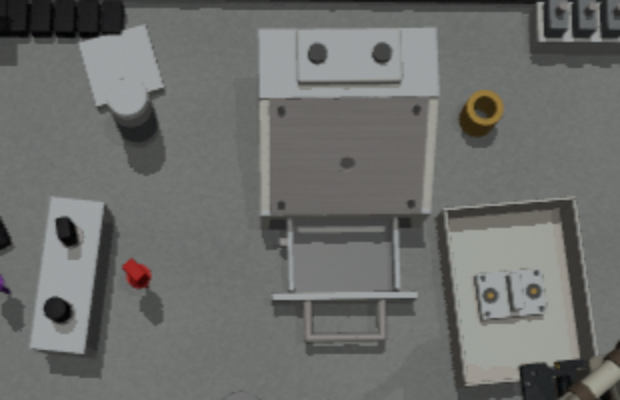

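The top view shows the pin and drift in the rack (65,230 and 57,308), the tray out, and the insert flat in the tub at (512,293). The bystanders haven't moved. The tray measures about 106 mm out. I nudged it back 3 mm when I released the handle, so I'll pull it to the stop again with closed fingers hooked behind the bar.

```bash
python3 -c "
from h import *
plan([481,-44.5,180],Rt(0,181.4))"
```

```text
w [ 0.0831 -0.0012 -0.0018] t [  6.64  12.95 -23.58] rows~6.6
```

>>> jog_arm([
  [[0.02,0,0,0,2.0,-3.6,0],[0.04,0,0,0,4.0,-7.2,0],[0.06,0,0,1.0,6.0,-10.8,0],[0.08,0,0,2.0,8.0,-14.5,0],[0.083,0,0,3.5,10.0,-18.0,0],[0.083,0,0,5.0,12.0,-21.8,0],[0.083,0,0,6.6,12.95,-23.6,0],[0.083,0,0,6.6,12.95,-23.6,0],[0.083,0,0,6.6,12.95,-23.6,0],[0.083,0,0,6.6,12.95,-23.6,0]],
])

```text
time_s: 23.18
tool_pos: [481.7, -44.3, 180.7]
tcp_rot: [[0.002, 1.0, 0.026], [0.001, 0.026, -1.0], [-1.0, 0.002, -0.001]]
wrist_force: [-0.8, -0.7, 0.0]
grip_width: 0.4
```

```bash
python3 -c "
from h import *
st();plan([481,-44.5,33],Rt(0,181.4))"
```

```text
23.18 [481.7 -44.3 180.7] q [-1.970e+01 -3.100e+00  1.081e+02  1.000e-01  7.490e+01  6.880e+01] F [-0.8 -0.7  0. ] g 0.4
[[0.002, 1.0, 0.026], [0.001, 0.026, -1.0], [-1.0, 0.002, -0.001]]
w [ 0.0015 -0.0007 -0.002 ] t [14.77 -0.1   0.03] rows~3.5
```

>>> jog_arm([
  [[0,0,0,2.5,0,0,0],[0,0,0,5.5,0,0,0],[0,0,0,8.0,0,0,0],[0,0,0,10.0,0,0,0],[0,0,0,12.0,-0.1,0,0],[0,0,0,13.8,-0.1,0,0],[0,0,0,14.6,-0.1,0,0],[0,0,0,14.6,-0.1,0,0]],
])

```text
time_s: 23.85
tool_pos: [480.1, -44.9, 33.6]
tcp_rot: [[-0.0, 1.0, 0.024], [0.001, 0.024, -1.0], [-1.0, -0.0, -0.001]]
wrist_force: [-0.5, -0.0, -0.2]
grip_width: 0.2
```

>>> jog_arm([
  [[0,0,0,0,-0.3,0,0],[0,0,0,0,-0.7,0,0],[0,0,0,0,-1.0,0,0],[0,0,0,0,-1.2,0,0],[0,0,0,0,-1.2,0,0]],
])

```text
time_s: 24.27
tool_pos: [468.1, -45.3, 34.3]
tcp_rot: [[0.001, 1.0, 0.024], [0.001, 0.024, -1.0], [-1.0, 0.001, -0.001]]
wrist_force: [0.4, -0.0, -0.4]
grip_width: 0.4
```

>>> jog_arm([
  [[0,0,0,0,-0.2,0,0],[0,0,0,0,-0.4,0,0],[0,0,0,0,-0.5,0,0],[0,0,0,0,-0.5,0,0]],
])

```text
time_s: 24.6
tool_pos: [464.7, -45.6, 35.0]
tcp_rot: [[0.005, 1.0, 0.024], [0.001, 0.024, -1.0], [-1.0, 0.005, -0.001]]
wrist_force: [5.4, 1.1, -2.8]
grip_width: 0.4
```

>>> jog_arm([
  [[0,0,0,0,-0.2,0,0],[0,0,0,0,-0.3,0,0],[0,0,0,0,-0.3,0,0]],
])

```text
time_s: 24.85
tool_pos: [464.6, -45.7, 35.6]
tcp_rot: [[0.012, 1.0, 0.023], [0.0, 0.023, -1.0], [-1.0, 0.012, 0.0]]
wrist_force: [10.1, 1.7, -8.1]
grip_width: 0.7
```

>>> jog_arm([
  [[0,0,0,0,-0.3,0,0],[0,0,0,0,-0.6,0,0],[0,0,0,0,-0.6,0,0],[0,0,0,0,-0.6,0,0]],
])

```text
time_s: 25.18
tool_pos: [464.4, -46.1, 36.8]
tcp_rot: [[0.027, 0.999, 0.021], [-0.0, 0.021, -1.0], [-1.0, 0.027, 0.001]]
wrist_force: [20.4, 3.5, -15.7]
grip_width: 0.5
```

>>> jog_arm([
  [[0,0,0,0,0.6,0,0],[0,0,0,0,1.3,0,0],[0,0,0,0,1.5,0,0],[0,0,0,0,1.5,0,0],[0,0,0,-2.0,1.5,0,0],[0,0,0,-5.0,1.5,0,0],[0,0,0,-9.0,1.5,0,0],[0,0,0,-13.0,1.5,0,0],[0,0,0,-17.0,1.5,0,0],[0,0,0,-20.0,1.5,0,0]],
])

```text
time_s: 26.02
tool_pos: [474.0, -45.9, 240.4]
tcp_rot: [[0.029, 0.999, 0.021], [-0.002, 0.021, -1.0], [-1.0, 0.029, 0.002]]
wrist_force: [0.8, -1.1, 0.0]
grip_width: 0.2
```

>>> jog_arm([
  [[0,0,0,0,-3.5,0,0],[0,0,0,0,-7.0,0,0],[0,0,0,0,-10.5,0,0],[0,0,0,0,-13.0,0,0],[0,0,0,0,-13.0,0,0],[0,0,0,0,-13.0,0,0]],
])

```text
time_s: 26.52
tool_pos: [343.4, -48.6, 236.6]
tcp_rot: [[0.03, 0.999, 0.019], [-0.002, 0.019, -1.0], [-1.0, 0.03, 0.003]]
wrist_force: [-0.1, 0.2, -0.0]
grip_width: 0.4
```

Run:
```python
from h import *
st()
from plant import cams
def q(A):
    A=A.reshape(-1,3);P=A[(A[:,0]>425)&(A[:,0]<600)&(abs(A[:,1]+44)<40)&(A[:,2]>42)&(A[:,2]<58)];return np.percentile(P[:,0],[0,2,5]).round(1),(P[P[:,0]<P[:,0].min()+12]).mean(0).round(1)
for n in("top","scene"):
    C=cloud(cams.snapshot(n));print(n,"now",q(C),"closed",q(cloud(pickle.load(open(n+".pkl","rb")))))
    P=C.reshape(-1,3);P=P[(abs(P[:,0]-516)<50)&(abs(P[:,1]+277)<50)&(P[:,2]>20)&(P[:,2]<32)];print("block",len(P),rect(P))
```

```text
26.52 [343.4 -48.6 236.6] q [-29.  -31.5 123.8   0.7  86.2  59.9] F [-0.1  0.2 -0. ] g 0.4
[[0.03, 0.999, 0.019], [-0.002, 0.019, -1.0], [-1.0, 0.03, 0.003]]
top now (array([443.8, 443.9, 444.1]), array([448.7, -46.8,  50.1])) closed (array([552. , 552.2, 552.5]), array([558. , -42.2,  50.3]))
block 611 (array([ 515.9, -275.8]), array([64.3, 91.1]), 6.46)
scene now (array([444. , 444.7, 445.8]), array([451. , -43.1,  50.8])) closed (array([552.6, 553.6, 554.5]), array([560. , -41.9,  51.5]))
block 344 (array([ 517.3, -278.6]), array([63.7, 89.3]), 5.49)
```

The tray now measures 109 mm out, firmly at its stop under 20 N with no further motion. The robot is clear of everything, so I'll hand in.

```bash
python3 -c "
from plant import env
print(env.hand_in())"
```

```text
the job is handed in; nothing more can be done
None
```

The job is done and handed in at 26.5 s, with the robot clear of everything. I tripped the catch with the pin and hung it back in its own hole. Then I pulled the tray to its stop and set the insert in the white tub.

What the last checks showed:
- **Pin:** it tipped about 2.4° in the grip during the push. I corrected for that before hanging it, and it measured upright in the rack afterwards.
- **Tray:** the first check read about 106 mm out, because I had pushed it back slightly when letting go of the handle. I pulled it again until it held still under 20 N. The cameras now give about 109 mm, which agrees with the 110 mm stop to within their accuracy.
- **Insert:** it lies flat near the middle of the tub, at about (516, -277) mm, turned about 6° to match the tub's walls.
- **Bystanders:** the drift and can measured where they started in both views, and the bushing in the top view; the scene camera gave no reading of the bushing. I took these readings before the second tray pull and did not repeat them; that pull was well away from all three.

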